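# Clamp the V-block with the fold-out crank handle

### The arm

A 7-joint arm with a two-finger parallel gripper is mounted at the origin on a cart in front of the work surface, level with it; the furniture and walls round the work are solid. World frame = base frame: x ahead of the robot, y to its left, z up, the work surface at z = 0. Lengths are in m, angles in rad, forces in N, time in s.
With the tool pointing down it reaches from about 0.425 to 0.875 m from the base axis. Payload 4.7 kg.
Tool frame: the origin (TCP) lies on the centre line of the jaws, within the pads' length; the fingertips stand 22 mm ahead of it and the grasp point (between the pads) lies 3 mm ahead of it; z points along the fingers, y is the direction in which the jaws open and shut (so a half turn about z gives the same grasp; the last joint's range is limited). The gripper opens to 87 mm and grips with 3 to 60 N. Pads are 19 mm wide; open, the fingers measure 117 mm over their backs; the gripper's body (75 mm by 190 mm) begins 51 mm behind the grasp point.
Start: joints at [1.254, 0.321, -0.07, 1.45, 0.023, 1.371, -0.057], TCP at [0.211, -0.615, 0.245] pointing down, gripper open.
Joint ranges: [-2.86, 2.86], [-0.3, 2.09], [-1.38, 1.24], [0.06, 2.45], [-1.56, 4.7], [0.09, 2.05], [-2.69, 2.69]. Speed limits (rad/s): [2.57, 2.57, 3.14, 3.14, 3.14, 3.14, 3.14].

### API

Orientations are given as a rotation vector (axis times angle).
In Python, from bench import ctrl, imaging, close_job, finder gives the robot as it stands. The module is installed in compiled form; this text tells all that it offers.
- The arm moves only by the shell command python3 -m jog 'ROWS' [FORCE]. ROWS is JSON, a list that holds one entry, the list of rows, each a list of 7 numbers: the shift along the tool's x, y, z in cm, then the turn, a rotation vector about the tool's x, y, z in degrees, then the finger opening in cm, from 0 to 8.7. In form: [[[dx, dy, dz, ax, ay, az, claw], ...]]. A call has 1 to 12 rows; each row shifts and turns the commanded pose from where the row before left it, along the tool's axes as they then stand; what a row does not reach is not made up. A row lasts 1/10 s, in which the tool goes at most 50 mm and 8.59 degrees, less where a joint would pass 70% of its speed; a pose out of reach is approached as far as the arm can. A call is refused whole if a number of a shift passes 5 or a number of a turn 8.59, either way. A call with a gripper value outside its range is refused whole. The fingers move at their own pace and stop on an object; FORCE is the grip in N (left out, the last holds). Time passes only in rows, so rows that do not move let the fingers close. It gives the time, the measured TCP pose, the force and the opening at its end, in the units of the state.
- ctrl.get_state(): the state, without advancing time (a new reading comes with each control period).
- imaging.get_image(name): name is "side" or "top" or "wrist"; returns a dict with "frame" (400x640x3 uint8, red, green, blue), "intrinsics" (3x3 intrinsics, pixels), "pose" (4x4, takes a point from camera to world coordinates). Camera axes: x right, y down, z forward; pixel columns grow to the right and rows downward; lengths in m; the calibration is good to about 2 mm. A picture is of the moment at which its call begins. There is no depth.
- close_job(): hands the job in, once; it reports no verdict.
Trained networks look in the newest picture that a camera, given by its name, has taken for a name from the list of things; names that differ only in an ending like _2 or _b are one class to them, and where a whole thing is asked for, a point or a joint stands for the part that bears it (a point fixed in the world has none). Each returns a list of dicts, best first, with "conf" (0 to 1); they miss things now and then, are a little off and sometimes report something else, mostly with a low value. They report only what shows in the picture. A call takes as long as a camera call. They do not tell look-alikes from the thing itself.
- finder.trace(label, camera): "region" (400x640 bool, what is visible of it) and "point" ([row, column] as shares, 0 to 1, of the picture: columns of its width, rows of its height, amid what is visible of it).
- finder.spot_point(label, camera): "point" ([row, column] as shares, 0 to 1, of the picture: columns of its width, rows of its height: a listed point, or the origin of a listed thing).
The state is a dict: "time": time; "joint_positions": joint angles; "qd": joint speeds; "joint_torque": joint torques, N m; "position": TCP position; "tool_rot": TCP orientation; "ft_force": force on the tool from outside, world axes, zero at the start; "torque": the same for the moment, N m; "grip_width": opening from 0.0 (shut) to 1.0 (fully open).
Only numpy, scipy, OpenCV 4.12 (cv2) and the standard library are available. Lean on these libraries where they do the work, as an engineer would, in place of code of your own. Each camera call takes 0.05 s, during which the arm holds its last target. There are 200 camera calls.

### The job

Clamp the V-block in the clamping fixture: swing the folded handle on the handwheel fully upright, crank the wheel clockwise (seen from above) with it until the moving jaw has pushed the V-block against the end stop and holds it firmly, then fold the handle flat again. Tighten by feel to about 110 N at the jaw and never overtighten it; leave the tools beside the fixture where they are.

Things in the scene. Friction and masses are not known exactly. Their poses are not given: they have to be found in the camera images.
- fixture: Grey clamping fixture, fixed to the worktop: base plate 100 mm wide (x) and 250 mm long (y from +60 to -190 mm), 14 mm thick, with a gear housing under a level handwheel. Origin on the worktop under the wheel's axis, z up; the jaw slides along the fixture's -y towards a steel end stop, 76 mm wide and 32 mm high, bolted somewhere 134 to 141 mm along -y (place not measured).
- wheel_center (a point): Centre of the flat upper face of the handwheel (aluminium disc, 136 mm across, 10 mm thick), 74 mm above the worktop, on its upright axis.
- wheel (a joint): Handwheel angle, rad; grows as it turns clockwise seen from above, which closes the jaw 2 mm per rad. Starts between -0.8 and 0.8; closing and clamping takes about 2.5 to 7.5 rad. Running drag 0.36 N m, which is 6.5 N of push along the circle at the handle (55 mm from the axis). The wheel stays where it is left, under load too.
- handle (a joint): Folding handle angle, rad: 0 lies flat over the wheel, pointing from its hinge across the wheel's centre; 1.571 stands upright, against its stop. A friction hinge (0.06 N m) holds it at any angle.
- handle_hinge (a point): Axis of the handle's hinge, on the wheel 55 mm from the wheel's axis and 18 mm above its face, between two lugs (26 mm wide in all, rising to 24 mm above the face). The hinge pin is level and square to the wheel's radius.
- handle_grip (a point): Centre of the black ball knob, 24 mm across, at the handle's free end, 44 mm from the hinge; it swivels freely on the end of the handle's 11 mm stem, so held between two fingers it acts as a ball joint. Folded, it lies 18 mm above the wheel's face (6 mm free below it); upright, 62 mm above the face.
- jaw: Moving steel jaw, 76 mm wide (x), 9 mm thick, about 33 mm high, in front of the screw carriage, square to the fixture's y. Origin in the middle of its front face's lower edge, on the base plate, at fixture y = -85 mm minus 2 mm per rad of the wheel while unloaded. Clamping force adds a push along the circle at the handle of 3.6 N per 100 N over the running drag; once the block is seated the force climbs by about 150 N per rad of the wheel (the jaw sits on stiff disc springs).
- v_block: Loose steel V-block, 48 mm (x) by 44 mm (y) by 32 mm, standing on the base plate between jaw and end stop with gaps on both sides. Origin at the middle of its underside, z up.
- spanner: Loose open-end spanner, 104 mm long, lying beside the fixture; leave alone. Origin at its middle.
- brass_weight: Loose brass weight, 31 mm across, 51 mm high, standing beside the fixture; leave alone. Origin at its underside.
- collet_3: Loose steel collet, 24 mm across, 34 mm high, standing beside the fixture; leave alone. Origin at its underside.
Not all that is in view belongs to the job. What is shaped like the v_block but blue, orange or red is not meant.

How it is judged:
On the way, in this order (a step that is already met when the one before it is completed fails the run):
1. the handle is swung fully upright (value of joint handle above 1.45 rad), for 0.2 s.
2. with the handle out, the V-block is clamped at more than 60 N (contact force between jaw and v_block above 60 N and value of joint handle above 1.2 rad), for 0.2 s.
At the end, for the whole second after the job is handed in: Handle folded flat (within 0.12 rad), V-block standing flat on the base plate and clamped by the jaw with 60 to 160 N, wheel and handle at rest (value of joint handle below 0.12 rad and contact force between jaw and v_block between 60 and 160 N and z of v_block in the frame of fixture below 0.018 m and angle between v_block's own z axis and vertical below 0.06 rad and velocity of joint wheel between -0.02 and 0.02 rad/s and velocity of joint handle between -0.05 and 0.05 rad/s); the robot touches nothing.
It fails at once if the clamp is overtightened: more than 180 N between jaw and V-block (contact force between jaw and v_block above 180 N).
It fails at once if a tool beside the fixture is knocked away (more than 25 mm) (distance of any of spanner, brass_weight, collet_3 from where it was at the start of the episode above 0.025 m).
It also fails if it takes over 72 s, if anything falls off the work surface, if the arm or the gripper's body presses on something with over 40 N, if the wrist force passes 120 N, or if a joint passes its speed limit or range.

## Working session

There is one attempt and no reset: what is moved stays moved. The work goes in short steps, Python scripts to look and compute and a shell command to move; the robot and the scene stay as the last step left them, time stands still between calls to the robot, and variables do not carry over. Pictures are saved under pics/ and viewed, about 8 in all and at most 12, crops included, and the job is handed in when it is done.

```bash
mkdir -p pics
cat > h.py <<'E'
from bench import ctrl, imaging, finder
import numpy as np, cv2
from scipy.spatial.transform import Rotation as R
def ray(im,p):  # p=(row,col) shares
    u=np.array([p[1]*640,p[0]*400,1]); K=np.array(im["intrinsics"]);T=np.array(im["pose"])
    return T[:3,3], T[:3,:3]@np.linalg.solve(K,u)
def atz(im,p,z):
    o,d=ray(im,p); return o+d*(z-o[2])/d[2]
def proj(im,P):
    T=np.linalg.inv(np.array(im["pose"]));c=T[:3,:3]@P+T[:3,3];u=np.array(im["intrinsics"])@c;return u[:2]/u[2]
def save(im,n): cv2.imwrite(f"pics/{n}.png",im["frame"][:,:,::-1])
def tri(a):
    A=np.zeros((3,3));b=np.zeros(3)
    for im,p in a:
        o,d=ray(im,p);d=d/np.linalg.norm(d);M=np.eye(3)-np.outer(d,d);A+=M;b+=M@o
    return np.linalg.solve(A,b)
E
python3 - <<'E'
from h import *
s=ctrl.get_state(); print({k:np.round(v,3) for k,v in s.items()})
I={}
for n in("top","side"):
    im=imaging.get_image(n);I[n]=im;save(im,n+"0")
    print(n,np.round(im["pose"],3).tolist())
    for l in("wheel_center","handle_hinge","handle_grip","fixture","v_block","jaw","spanner","brass_weight","collet_3"):
        print(n,l,[(np.round(np.array(d["point"])*[400,640],1).tolist(),round(d["conf"],2)) for d in finder.spot_point(l,n)[:3]])
a=np.hstack([cv2.imread("pics/top0.png")]);
E
```

```text
{'time': np.float64(0.0), 'joint_positions': array([ 1.254,  0.322, -0.07 ,  1.452,  0.023,  1.371, -0.057]), 'qd': array([-0.001, -0.   ,  0.   ,  0.   , -0.   , -0.   ,  0.001]), 'joint_torque': array([-1.0000e-03, -4.9128e+01, -4.0500e-01, -3.1253e+01, -6.4000e-02,
        4.4000e-02,  0.0000e+00]), 'position': array([ 0.211, -0.614,  0.243]), 'tool_rot': array([-3.097e+00, -5.170e-01,  1.000e-03]), 'ft_force': array([-0.236,  0.281, -0.192]), 'torque': array([-0.008, -0.01 ,  0.028]), 'grip_width': np.float64(1.001)}
top [[0.102, -0.972, 0.214, 0.352], [-0.995, -0.101, 0.016, -0.05], [0.006, -0.214, -0.977, 0.99], [0.0, 0.0, 0.0, 1.0]]
top wheel_center [([191.3, 265.3], 0.56), ([201.0, 313.5], 0.29)]
top handle_hinge [([160.5, 262.0], 0.71), ([256.0, 326.6], 0.56)]
top handle_grip [([180.4, 267.5], 0.62), ([160.2, 264.9], 0.54)]
top fixture [([200.4, 274.5], 0.63)]
top v_block [([155.2, 395.9], 0.8), ([259.2, 388.5], 0.72), ([204.0, 325.8], 0.7)]
top jaw [([198.7, 313.7], 0.75)]
top spanner [([257.7, 324.2], 0.67)]
top brass_weight [([153.4, 336.8], 0.48), ([160.8, 263.9], 0.2)]
top collet_3 [([141.2, 309.3], 0.61), ([204.9, 314.6], 0.36)]
side [[-0.88, -0.207, 0.429, 0.189], [-0.476, 0.352, -0.806, 0.652], [0.016, -0.913, -0.408, 0.423], [0.0, 0.0, 0.0, 1.0]]
side wheel_center [([216.5, 301.8], 0.82)]
side handle_hinge [([206.0, 274.5], 0.88)]
side handle_grip [([208.1, 299.1], 0.55)]
side fixture [([247.7, 305.4], 0.85)]
side v_block [([208.2, 352.4], 0.85), ([196.5, 309.8], 0.76), ([217.6, 379.6], 0.62)]
side jaw [([225.6, 320.0], 0.59)]
side spanner [([234.5, 366.7], 0.6)]
side brass_weight [([219.4, 290.0], 0.4)]
side collet_3 [([226.2, 271.0], 0.59)]
```

Run:
```python
import cv2
t=cv2.imread("pics/top0.png")[110:310,200:440];s=cv2.imread("pics/side0.png")[130:310,210:430]
cv2.imwrite("pics/t1.png",cv2.resize(t,None,fx=3.3,fy=3,interpolation=2) if 0 else cv2.resize(t,(720,600),interpolation=2))
cv2.imwrite("pics/s1.png",cv2.resize(s,(726,594),interpolation=2))
```

```text
(no output)
```

View pics/t1.png

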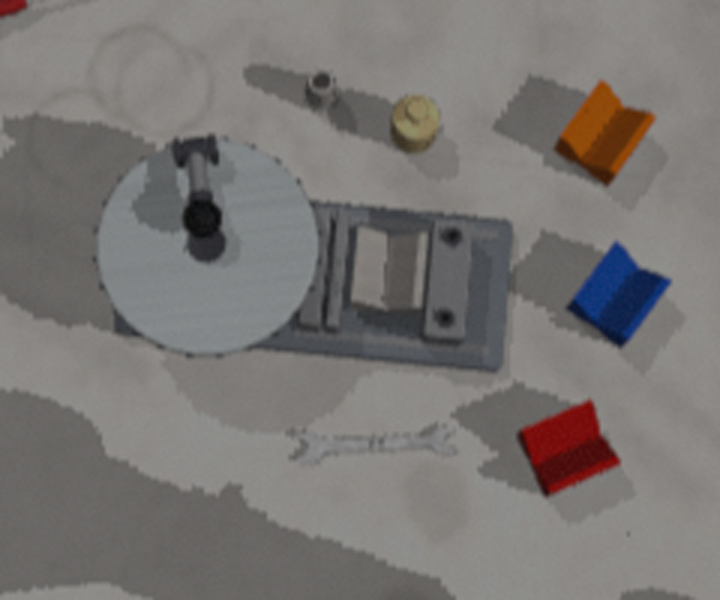

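View pics/s1.png

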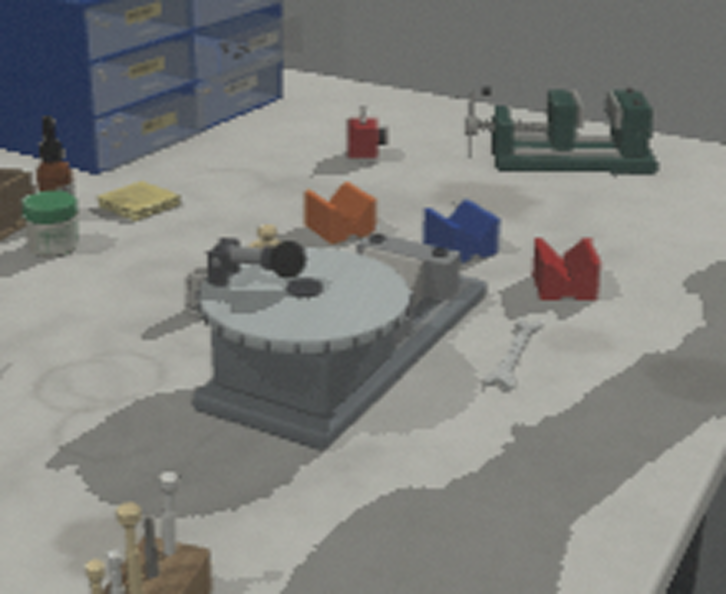

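The real V-block is the bare steel/beige one, at top px (330,198), between jaw and stop. The look-alikes are orange (401,154), blue (406,207) and red (390,259). The handle is folded, with its hinge at about (265,160) and the knob at about (268,182). Next I measure.

Run:
```python
from h import *
I={};P={}
for n in("top","side"):
    I[n]=imaging.get_image(n)
    for l in("wheel_center","handle_hinge","handle_grip","wheel","handle"):
        if "_" in l:
            d=finder.spot_point(l,n); 
            if d: P[n,l]=d[0]["point"]
        else:
            for d in finder.trace(l,n)[:2]:
                m=d["region"]; ys,xs=np.nonzero(m); c=cv2.convexHull(np.c_[xs,ys].astype(np.float32))
                print(n,l,round(d["conf"],2),m.sum(),cv2.fitEllipse(c) if len(c)>5 else "")
    for l in("wheel_center","handle_hinge","handle_grip"):
        print(n,l,np.round(atz(I[n],P[n,l],.074 if l=="wheel_center" else .092),4))
for l in("wheel_center","handle_hinge","handle_grip"): print(l,np.round(tri([(I[n],P[n,l]) for n in I]),4))
t=I["top"]
f=lambda x,y:(y/400,x/640)
c=lambda x,y:f(200+x/3,110+y/3)
print("crop wheel",atz(t,c(208,245),.074),"L,R,T,B",[np.round(atz(t,c(*q),.071),4) for q in((98,246),(320,246),(210,138),(210,355))])
print("knob",atz(t,c(203,215),.092),"hinge",atz(t,c(196,150),.094))
print("plate corners",[np.round(atz(t,c(*q),.014),4) for q in((512,220),(502,366),(118,334))])
# dark knob blob
for n,b in(("top",(170,195,255,280)),("side",(200,218,285,305))):
    g=I[n]["frame"][b[0]:b[1],b[2]:b[3]].max(2)<55; ys,xs=np.nonzero(g); x,y=xs.mean()+b[2]+.5,ys.mean()+b[0]+.5
    print(n,g.sum(),x,y,atz(I[n],f(x,y),.092)); P[n,"k"]=f(x,y)
print(tri([(I[n],P[n,"k"]) for n in I]))
```

```text
top wheel 0.81 4241 ((268.5712585449219, 191.4324951171875), (72.51583862304688, 74.42893981933594), 78.03252410888672)
top handle 0.77 293 ((265.6843566894531, 172.15235900878906), (16.18434715270996, 34.516517639160156), 173.93826293945312)
top handle 0.45 6406 ((302.148681640625, 199.34129333496094), (90.8867416381836, 147.0030059814453), 98.65989685058594)
top wheel_center [0.556  0.0525 0.074 ]
top handle_hinge [0.6111 0.0722 0.092 ]
top handle_grip [ 0.45   -0.0604  0.092 ]
side wheel 0.8 1781 ((299.6795959472656, 218.91525268554688), (35.23286056518555, 67.90044403076172), 95.1044692993164)
side handle 0.65 212 ((290.12640380859375, 206.39906311035156), (12.835893630981445, 26.788951873779297), 100.9924087524414)
side wheel_center [0.5722 0.0369 0.074 ]
side handle_hinge [0.6231 0.0587 0.092 ]
side handle_grip [0.5687 0.0551 0.092 ]
wheel_center [0.5576 0.0532 0.0832]
handle_hinge [0.6108 0.0722 0.0994]
handle_grip [ 0.5227 -0.0209  0.065 ]
crop wheel [0.55743044 0.05068134 0.074     ] L,R,T,B [array([0.5506, 0.1174, 0.071 ]), array([ 0.5645, -0.0168,  0.071 ]), array([0.6256, 0.058 , 0.071 ]), array([0.491 , 0.0416, 0.071 ])]
knob [0.57135285 0.05390715 0.092     ] hinge [0.6104507  0.06277741 0.094     ]
plate corners [array([ 0.6079, -0.137 ,  0.014 ]), array([ 0.5118, -0.1382,  0.014 ]), array([0.507 , 0.1073, 0.014 ])]
top 203 268.01724137931035 184.8743842364532 [0.56554227 0.05256191 0.092     ]
side 80 296.875 208.9 [0.57192674 0.05063385 0.092     ]
[0.56741842 0.05345302 0.09348782]
```

```bash
python3 -m jog '[[[3.2,-3.0,0,0,0,0,6],[3.2,-3.0,0,0,0,0,6],[3.2,-3.0,0,0,0,0,6],[3.2,-3.0,0,0,0,0,6],[3.2,-3.0,0,0,0,0,6],[3.2,-3.0,0,0,0,0,6],[3.2,-3.0,0,0,0,0,6],[3.2,-3.0,0,0,0,0,6],[3.2,-3.0,0,0,0,0,6],[3.2,-3.0,0,0,0,0,6],[3.2,-3.0,0,0,0,0,6],[0,0,0,0,0,7,6]]]' 20
cat >> h.py <<'E'
def rel(target,s=None):
    s=s or ctrl.get_state(); M=R.from_rotvec(s["tool_rot"]).as_matrix()
    return np.round(M.T@(np.array(target)-s["position"])*100,2), np.round(M,3).tolist()
E
python3 -c "
from h import *
print(rel([.5686,.0538,.18]))"
```

```text
time: 2.8
position: [0.4399, -0.1815, 0.2452]
tool_rot: [-3.122, -0.34, -0.004]
ft_force: [-0.1, -1.2, 0.8]
grip_width: 0.689
(array([ 17.62, -20.2 ,   6.59]), [[0.977, 0.215, 0.002], [0.215, -0.977, 0.001], [0.003, -0.001, -1.0]])
```

```bash
python3 -m jog '[[[2.9,-3.35,0.5,0,0,0,6],[2.9,-3.35,0.5,0,0,0,6],[2.9,-3.35,0.5,0,0,0,6],[2.9,-3.35,0.5,0,0,0,6],[2.9,-3.35,0.5,0,0,0,6],[2.9,-3.35,0.5,0,0,0,6],[0,0,0,0,0,0,6],[0,0,0,0,0,0,6]]]'
python3 - <<'E'
from h import *
s=ctrl.get_state();print(rel([.5686,.0538,.101],s)[0])
im=imaging.get_image("wrist")
for l in("wheel_center","handle_hinge","handle_grip"):
    d=finder.spot_point(l,"wrist")
    for q in d[:2]: print(l,round(q["conf"],2),np.round(np.array(q["point"])*[400,640]),np.round(atz(im,q["point"],.074 if l=="wheel_center" else .092),4))
a=im["frame"].copy()
for P in([.5578,.0515,.074],[.5686,.0538,.092],[.6115,.063,.092]):
    u=proj(im,np.array(P)); cv2.circle(a,tuple(int(v) for v in u),4,(255,0,0),1); print(u)
cv2.imwrite("pics/w1.png",a[:,:,::-1])
E
```

```text
time: 3.6
position: [0.5653, 0.0455, 0.2142]
tool_rot: [-3.124, -0.331, 0.001]
ft_force: [-0.5, -0.6, 0.2]
grip_width: 0.686
[ 0.5  -0.74 11.32]
wheel_center 0.93 [204. 316.] [0.5583 0.0497 0.074 ]
wheel_center 0.19 [ 93. 384.] [0.6748 0.0109 0.074 ]
handle_hinge 0.56 [149. 314.] [0.6129 0.063  0.092 ]
handle_hinge 0.46 [205. 407.] [ 0.5804 -0.0334  0.092 ]
handle_grip 0.97 [198. 315.] [0.5692 0.0528 0.092 ]
[314.40966679 204.49603346]
[313.81243497 198.16598921]
[313.42814171 150.88502133]
```

View pics/w1.png

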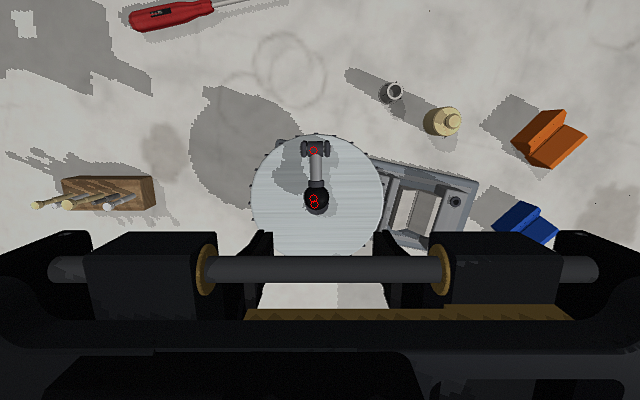

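The wrist view agrees: knob at px (316,198), hinge at (314,150), wheel centre at about (316,204), all within about 2 mm of my estimates. Descending to grip the knob.

```bash
python3 -m jog '[[[0.25,-0.3,2.0,0,0,0,6],[0.25,-0.35,3,0,0,0,6],[0,0,3,0,0,0,5],[0,0,2,0,0,0,5],[0,0,0.7,0,0,0,5],[0,0,0.7,0,0,0,4],[0,0,0,0,0,0,4],[0,0,0,0,0,0,4]]]' 25
python3 -c "
from h import *
print(rel([.569,.053,.100])[0])"
```

```text
time: 4.6
position: [0.5697, 0.0515, 0.1016]
tool_rot: [3.124, 0.326, 0.003]
ft_force: [-0.2, 0.1, -0.3]
grip_width: 0.478
[-0.04 -0.16  0.16]
```

```bash
python3 -m jog '[[[0,-0.15,0.1,0,0,0,3.2],[0,0,0,0,0,0,2.6],[0,0,0,0,0,0,2],[0,0,0,0,0,0,1.5],[0,0,0,0,0,0,1.5],[0,0,0,0,0,0,1.5]]]' 25
python3 - <<'E'
from h import *
s=ctrl.get_state();print(s["grip_width"]*87, s["position"],rel([.569,.053,.1],s)[0])
im=imaging.get_image("side")
a=cv2.resize(im["frame"][130:290,200:400],(750,600));cv2.imwrite("pics/s2.png",a[:,:,::-1])
E
```

```text
time: 5.2
position: [0.5689, 0.0528, 0.0997]
tool_rot: [3.124, 0.327, 0.001]
ft_force: [0.2, -1.4, 0.8]
grip_width: 0.257
22.352194392304597 [0.56894333 0.0527684  0.09971001] [ 0.01 -0.02 -0.03]
```

View pics/s2.png

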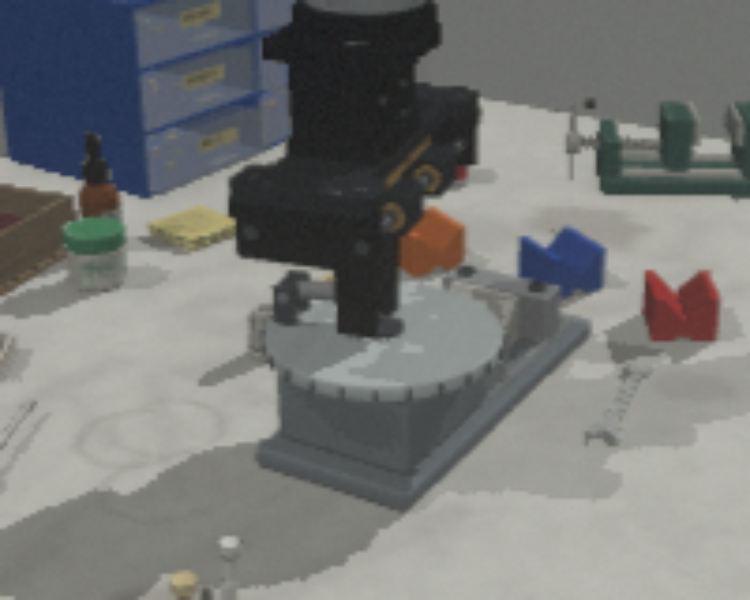

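```bash
python3 -m jog '[[[0.05,0,-0.69,0,0,0,1.5],[0.16,0,-0.67,0,0,0,1.5],[0.26,0,-0.64,0,0,0,1.5],[0.36,0,-0.59,0,0,0,1.5],[0.45,0,-0.53,0,0,0,1.5],[0.53,0,-0.45,0,0,0,1.5],[0.59,0,-0.36,0,0,0,1.5],[0.64,0,-0.26,0,0,0,1.5],[0.67,0,-0.16,0,0,0,1.5],[0.69,0,-0.05,0,0,0,1.5],[0.1,0,0,0,0,0,1.5],[0,0,0,0,0,0,1.5]]]' 40
python3 -m jog '[[[0.1,0,0,0,0,0,1.5],[0.1,0,0,0,0,0,1.5],[0,0,0,0,0,0,1.5]]]' 40
python3 - <<'E'
from h import *
im=imaging.get_image("side")
print(ctrl.get_state()["torque"])
a=cv2.resize(im["frame"][130:290,200:400],(750,600));cv2.imwrite("pics/s3.png",a[:,:,::-1])
E
```

```text
time: 6.45
position: [0.6118, 0.0625, 0.1424]
tool_rot: [-3.124, -0.327, 0.004]
ft_force: [-0.2, -1.0, -12.2]
grip_width: 0.251
time: 6.75
position: [0.6122, 0.0625, 0.1424]
tool_rot: [3.124, 0.327, -0.009]
ft_force: [-5.3, -1.7, -10.9]
grip_width: 0.255
[-0.42383519  1.13629089  0.01248077]
```

View pics/s3.png

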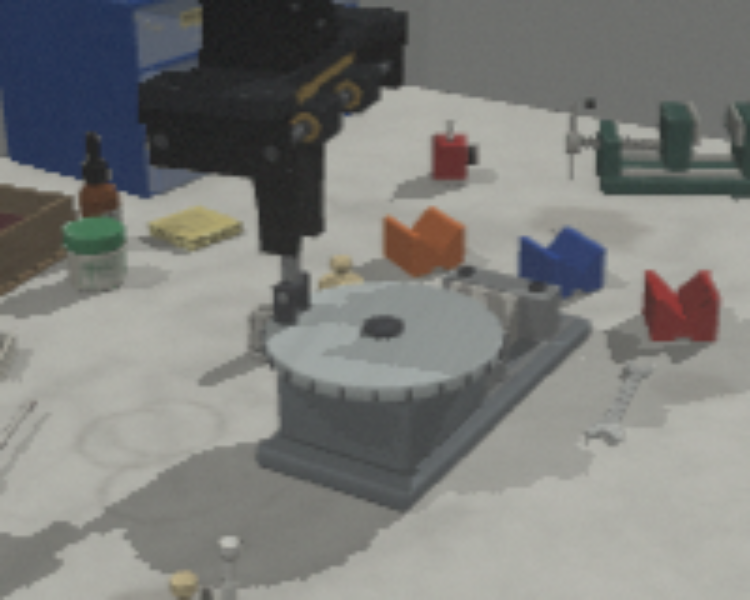

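Upright and against its stop (radial push of 5 N with no motion). Now cranking in 15° rows, with force readings.

```bash
cat > f.py <<'E'
from h import *
# wheel advance (rad), tangential/radial force (on the tool), knob radius
C=np.array([.5582,.0511]);s=ctrl.get_state();p=s["position"][:2]-C
e=p/np.linalg.norm(p);t=np.array([e[1],-e[0]]);F=s["ft_force"]
print("ang from start deg",round(np.degrees(np.radians(12)-np.arctan2(p[1],p[0])),1),"r",round(np.linalg.norm(p)*1e3,1),"Ftan",round(F[:2]@t,2),"Frad",round(F[:2]@e,2),"Fz",round(F[2],1),"z",round(s["position"][2],4),"g",round(s["grip_width"]*87,1))
E
python3 f.py
python3 -m jog '[[[-0.15,0,0.1,0,0,0,1.5],[-0.19,1.42,0,0,0,0,1.5],[-0.55,1.33,0,0,0,0,1.5],[-0.87,1.14,0,0,0,0,1.5]]]' 40; python3 f.py
python3 -m jog '[[[-1.14,0.87,0,0,0,0,1.5],[-1.33,0.55,0,0,0,0,1.5],[-1.42,0.19,0,0,0,0,1.5]]]'; python3 f.py
```

```text
ang from start deg 0.0 r 55.2 Ftan 0.46 Frad -6.25 Fz -11.7 z 0.1424 g 22.1
time: 7.2
position: [0.6068, 0.0252, 0.1425]
tool_rot: [-3.118, -0.332, -0.007]
ft_force: [3.2, 6.6, -16.9]
grip_width: 0.251
ang from start deg 40.0 r 55.1 Ftan -7.37 Frad -0.28 Fz -16.9 z 0.1425 g 21.8
time: 7.5
position: [0.5731, -0.0016, 0.1425]
tool_rot: [-3.122, -0.328, -0.011]
ft_force: [6.5, 3.0, -18.5]
grip_width: 0.247
ang from start deg 86.2 r 54.7 Ftan -7.04 Frad -1.13 Fz -18.5 z 0.1425 g 21.5
```

```bash
python3 -m jog '[[[-1.42,-0.19,0.15,0,0,0,1.5],[-1.33,-0.55,0.15,0,0,0,1.5]]]'; python3 f.py
python3 - <<'E'
from h import *
im=imaging.get_image("side")
a=cv2.resize(im["frame"][130:290,200:400],(750,600));cv2.imwrite("pics/s4.png",a[:,:,::-1])
t=imaging.get_image("top");save(t,"t4")
for l in("jaw","v_block"):
  for q in finder.spot_point(l,"top"): print(l,round(q["conf"],2),np.round(np.array(q["point"])*[400,640],1),np.round(atz(t,q["point"],.014),4))
E
```

```text
time: 7.7
position: [0.5468, -0.0018, 0.1421]
tool_rot: [3.123, 0.326, 0.019]
ft_force: [6.4, -1.4, -3.3]
grip_width: 0.254
ang from start deg 114.2 r 54.1 Ftan -6.53 Frad 0.02 Fz -3.3 z 0.1421 g 22.1
v_block 0.86 [208.1 407.2] [ 0.5661 -0.2109  0.014 ]
v_block 0.67 [151.2 397.8] [ 0.6787 -0.1852  0.014 ]
v_block 0.65 [260.2 388.2] [ 0.4623 -0.1818  0.014 ]
v_block 0.42 [203.1 328. ] [ 0.5601 -0.0581  0.014 ]
```

View pics/s4.png

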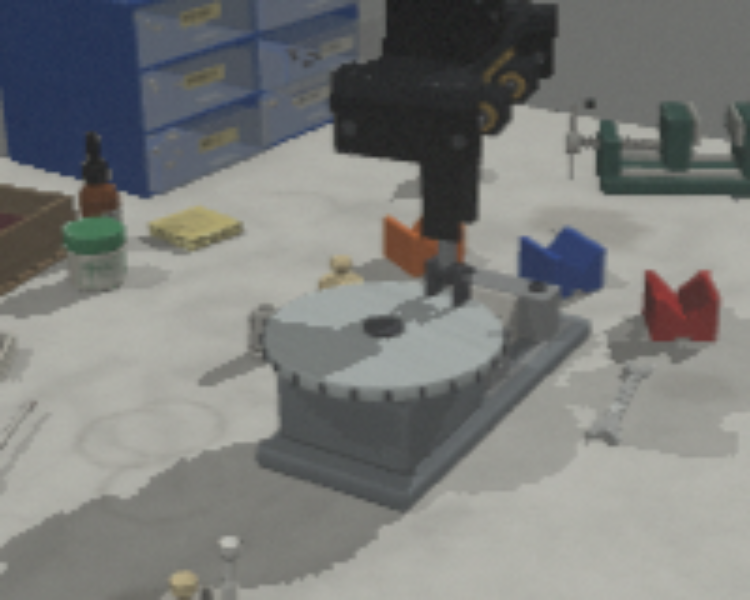

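```bash
python3 -m jog '[[[-1.14,-0.87,0.03,0,0,0,1.5],[-0.87,-1.14,0,0,0,0,1.5]]]'; python3 f.py
python3 -m jog '[[[-0.55,-1.33,0,0,0,0,1.5],[-0.19,-1.42,0,0,0,0,1.5]]]'; python3 f.py
```

```text
time: 8.1
position: [0.5227, 0.0125, 0.1419]
tool_rot: [3.122, 0.324, 0.014]
ft_force: [5.7, -5.0, -0.1]
grip_width: 0.251
ang from start deg 144.6 r 52.4 Ftan -7.6 Frad -0.23 Fz -0.1 z 0.1419 g 21.9
time: 8.3
position: [0.5086, 0.0373, 0.1418]
tool_rot: [3.12, 0.323, 0.01]
ft_force: [3.7, -7.4, 1.2]
grip_width: 0.251
ang from start deg 176.5 r 51.5 Ftan -8.13 Frad -1.61 Fz 1.2 z 0.1418 g 21.8
```

```bash
python3 -m jog '[[[0.0,-1.42,0,0,0,0,1.5]]]'; python3 f.py
python3 -m jog '[[[0.45,-1.33,0,0,0,0,1.5]]]'; python3 f.py
```

```text
time: 8.4
position: [0.5057, 0.0513, 0.1419]
tool_rot: [3.12, 0.324, 0.01]
ft_force: [2.5, -7.5, 2.7]
grip_width: 0.253
ang from start deg -167.7 r 52.5 Ftan -7.44 Frad -2.56 Fz 2.7 z 0.1419 g 22.0
time: 8.5
position: [0.5068, 0.0654, 0.1419]
tool_rot: [3.12, 0.324, 0.007]
ft_force: [-0.3, -6.6, 4.6]
grip_width: 0.252
ang from start deg -152.5 r 53.3 Ftan -6.47 Frad -1.51 Fz 4.6 z 0.1419 g 21.9
```

```bash
python3 -m jog '[[[0.82,-1.14,-0.05,0,0,0,1.5],[1.14,-0.87,-0.05,0,0,0,1.5]]]'; python3 f.py
python3 -m jog '[[[1.33,-0.55,0,0,0,0,1.5],[1.42,-0.19,0,0,0,0,1.5]]]'; python3 f.py
```

```text
time: 8.7
position: [0.5198, 0.0896, 0.142]
tool_rot: [3.12, 0.325, -0.001]
ft_force: [-4.8, -7.0, 4.5]
grip_width: 0.251
ang from start deg -122.9 r 54.4 Ftan -8.36 Frad -1.53 Fz 4.5 z 0.142 g 21.9
time: 8.9
position: [0.5435, 0.1034, 0.1418]
tool_rot: [3.121, 0.327, -0.008]
ft_force: [-11.3, -7.2, 10.8]
grip_width: 0.255
ang from start deg -93.7 r 54.3 Ftan -12.87 Frad -3.89 Fz 10.8 z 0.1418 g 22.1
```

```bash
python3 -m jog '[[[0,0,-0.1,0,0,0,1.5]]]'; python3 f.py
python3 -m jog '[[[0,0,0,0,0,0,1.5]]]'; python3 f.py
python3 - <<'E'
from h import *
t=imaging.get_image("top");a=cv2.resize(t["frame"][150:260,230:390],(800,550),interpolation=cv2.INTER_CUBIC);cv2.imwrite("pics/t5.png",a[:,:,::-1])
E
python3 f.py
```

```text
time: 9.0
position: [0.5453, 0.1039, 0.1422]
tool_rot: [3.123, 0.327, -0.003]
ft_force: [-0.7, -3.5, -4.7]
grip_width: 0.25
ang from start deg -91.7 r 54.4 Ftan -1.55 Frad -3.23 Fz -4.7 z 0.1422 g 21.8
time: 9.1
position: [0.5453, 0.1039, 0.1421]
tool_rot: [3.124, 0.327, -0.0]
ft_force: [-2.3, -3.0, 1.0]
grip_width: 0.252
ang from start deg -91.7 r 54.4 Ftan -2.95 Frad -2.4 Fz 1.0 z 0.1421 g 21.9
ang from start deg -91.7 r 54.4 Ftan -2.19 Frad -2.89 Fz 1.2 z 0.142 g 21.9
```

View pics/t5.png

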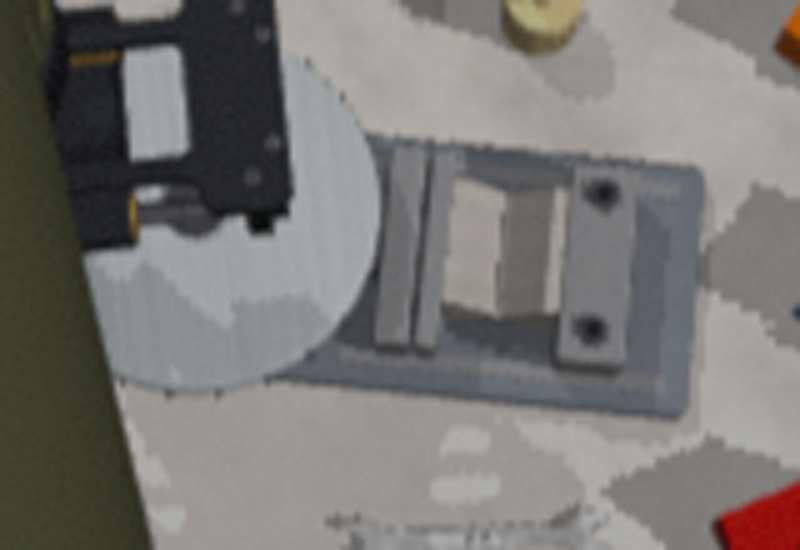

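```bash
for i in 1; do python3 -m jog '[[[0.1,0,0,0,0,0,1.5]]]' >/dev/null; python3 f.py
python3 -m jog '[[[0.1,0,0,0,0,0,1.5]]]' >/dev/null; python3 f.py
python3 -m jog '[[[0.05,0,0,0,0,0,1.5]]]' >/dev/null; python3 f.py
python3 -m jog '[[[0.05,0,0,0,0,0,1.5]]]' >/dev/null; python3 f.py; done
```

```text
ang from start deg -91.5 r 54.4 Ftan -6.54 Frad -2.63 Fz 4.4 z 0.142 g 21.8
ang from start deg -91.3 r 54.4 Ftan -8.45 Frad -2.73 Fz 6.5 z 0.1419 g 21.6
ang from start deg -91.2 r 54.4 Ftan -9.88 Frad -3.78 Fz 6.5 z 0.1419 g 22.0
ang from start deg -91.2 r 54.4 Ftan -10.92 Frad -2.05 Fz 8.4 z 0.1419 g 22.1
```

```bash
python3 -m jog '[[[0.05,0,0,0,0,0,1.5]]]' >/dev/null; python3 f.py
python3 -m jog '[[[0.05,0,0,0,0,0,1.5]]]' >/dev/null; python3 f.py; python3 -m jog '[[[0.05,0,0,0,0,0,1.5]]]' >/dev/null; python3 f.py
```

```text
ang from start deg -91.1 r 54.4 Ftan -11.31 Frad -1.95 Fz 9.0 z 0.1419 g 22.1
ang from start deg -90.9 r 54.4 Ftan -11.93 Frad -2.97 Fz 8.3 z 0.1419 g 21.7
ang from start deg -90.4 r 54.4 Ftan -12.63 Frad -2.92 Fz 9.1 z 0.1419 g 21.7
```

Yields at about 12–12.6 N against 6.5–7 N running drag, so I estimate about 145 N: seated but on the high side. I'll back off about 14° (37 N), then re-feel.

```bash
python3 -m jog '[[[-0.4,0,0,0,0,0,1.5],[-0.4,0.02,0,0,0,0,1.5]]]' >/dev/null; python3 f.py
python3 -m jog '[[[-0.3,0.03,0,0,0,0,1.5],[-0.3,0.04,0,0,0,0,1.5]]]' >/dev/null; python3 f.py
```

```text
ang from start deg -94.5 r 54.4 Ftan 0.96 Frad -3.53 Fz -0.9 z 0.1421 g 21.5
ang from start deg -101.1 r 54.4 Ftan 1.98 Frad -4.59 Fz -0.0 z 0.1421 g 21.3
```

```bash
python3 -m jog '[[[-0.28,0.06,0,0,0,0,1.5],[-0.28,0.08,0,0,0,0,1.5]]]' >/dev/null; python3 f.py
python3 -m jog '[[[-0.28,0.09,0,0,0,0,1.5]]]' >/dev/null; python3 f.py
python3 -m jog '[[[0,0,0,0,0,0,1.5]]]' >/dev/null; python3 f.py
```

```text
ang from start deg -106.9 r 54.5 Ftan 3.55 Frad -5.08 Fz 0.3 z 0.1421 g 22.0
ang from start deg -109.8 r 54.6 Ftan 2.39 Frad -4.73 Fz -0.6 z 0.1421 g 22.1
ang from start deg -110.2 r 54.5 Ftan 2.47 Frad -4.73 Fz 1.6 z 0.142 g 21.8
```

```bash
python3 -c "
from h import *
s=ctrl.get_state();print(np.round(s['joint_positions'],2),s['time'],s['position'])"
python3 -m jog '[[[0,0,0,0,0,0,3.2],[0,0,0,0,0,0,5],[0,0,0,0,0,0,5],[0,0,0,0,0,7,5],[0,0,0,0,0,7,5],[0,0,0,0,0,7,5],[0,0,0,0,0,7,5],[0,0,0,0,0,7,5],[0,0,0,0,0,7,5]]]'
python3 -m jog '[[[0,0,0,0,0,7,5],[0,0,0,0,0,7,5],[0,0,0,0,0,7,5],[0,0,0,0,0,7,5],[0,0,0,0,0,0,5],[0,0,0,0,0,0,5]]]'
python3 - <<'E'
from h import *
C=np.array([.5582,.0511]);print(rel([.5275,.0963,.1421]))
im=imaging.get_image("wrist")
for l in("wheel_center","handle_hinge","handle_grip"):
    d=finder.spot_point(l,"wrist")
    for q in d[:2]: print(l,round(q["conf"],2),np.round(np.array(q["point"])*[400,640]),np.round(atz(im,q["point"],{"wheel_center":.074,"handle_hinge":.092,"handle_grip":.136}[l]),4))
save(im,"w6")
E
```

```text
[ 0.45  0.23 -0.76  1.84  0.18  1.14 -1.73] 10.65 [0.52913254 0.09724017 0.14203504]
time: 11.55
position: [0.5271, 0.0985, 0.141]
tool_rot: [-3.032, 0.82, 0.002]
ft_force: [-0.2, 0.3, 0.3]
grip_width: 0.574
time: 12.15
position: [0.5243, 0.0978, 0.1318]
tool_rot: [2.856, -1.265, -0.02]
ft_force: [-0.2, -0.6, 0.0]
grip_width: 0.573
(array([ 0.33, -0.11, -1.04]), [[0.672, -0.74, -0.019], [-0.741, -0.672, -0.011], [-0.005, 0.021, -1.0]])
wheel_center 0.82 [141. 325.] [0.5627 0.0504 0.074 ]
handle_hinge 0.55 [228. 312.] [0.5324 0.0972 0.092 ]
handle_grip 0.57 [259. 313.] [0.5307 0.0971 0.136 ]
```

```bash
python3 -m jog '[[[0,0,-3,0,0,0,5],[0,0,-3,0,0,-8,5],[0,0,0,0,0,-8,5],[0,0,0,0,0,-8,5],[0,0,0,0,0,-8,5],[0,0,0,0,0,-8,5],[0,0,0,0,0,-8,5],[0,0,0,0,0,-8,5],[0,0,0,0,0,-8,5],[0,0,0,0,0,-8,5],[0,0,0,0,0,-8,5],[0,0,0,0,0,-8,5]]]'
python3 -m jog '[[[0,0,0,0,0,-8,5],[0,0,0,0,0,-8,5],[0,0,0,0,0,-8,5],[0,0,0,0,0,-8,5],[0,0,0,0,0,-8,5],[0,0,0,0,0,-8,5],[0,0,0,0,0,-8,5],[0,0,0,0,0,-8,5],[0,0,0,0,0,-8,5],[0,0,0,0,0,0,5],[0,0,0,0,0,0,5]]]'
python3 - <<'E'
from h import *
s=ctrl.get_state();print(np.round(s['joint_positions'],2),rel([.5295,.0968,.1421],s))
M=R.from_rotvec(s["tool_rot"]).as_matrix();print("to turn",(R.from_matrix(M.T@np.c_[[-.534,.846,0],[.846,.534,0],[0,0,-1]]).as_rotvec(degrees=True)))
im=imaging.get_image("wrist")
for l,z in(("wheel_center",.074),("handle_hinge",.092),("handle_grip",.136)):
    for q in finder.spot_point(l,"wrist")[:2]: print(l,round(q["conf"],2),np.round(np.array(q["point"])*[400,640]),np.round(atz(im,q["point"],z),4))
save(im,"w6")
E
```

```text
time: 13.55
position: [0.5262, 0.0955, 0.192]
tool_rot: [2.946, 1.079, -0.033]
ft_force: [-0.5, 0.8, -0.2]
grip_width: 0.573
time: 14.65
position: [0.5262, 0.0956, 0.1919]
tool_rot: [-1.758, -2.592, 0.03]
ft_force: [-0.7, 0.5, 0.9]
grip_width: 0.573
[ 0.16  0.15 -0.43  1.78  0.07  1.25  0.09] (array([0.  , 0.46, 4.97]), [[-0.37, 0.929, -0.018], [0.929, 0.37, -0.011], [-0.003, -0.021, -1.0]])
to turn [ -1.22546057   0.0774208  -10.55521465]
wheel_center 0.59 [257. 338.] [0.5579 0.0502 0.074 ]
handle_hinge 0.94 [210. 330.] [0.5302 0.0956 0.092 ]
handle_grip 0.97 [229. 332.] [0.5321 0.0955 0.136 ]
```

View pics/w6.png

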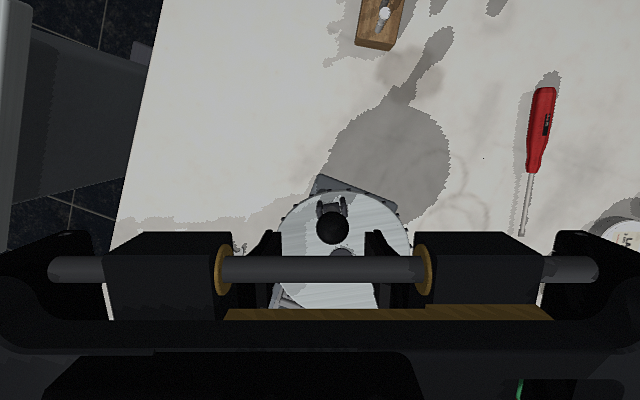

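```bash
python3 -m jog '[[[0,0,0,-1.2,0,-5.3,5],[0,0,0,0,0,-5.3,5],[-0.1,0.4,0,0,0,0,5],[0,0,1.5,0,0,0,5],[0,0,1.5,0,0,0,5],[0,0,1.5,0,0,0,5],[0,0,0.4,0,0,0,5],[0,0,0,0,0,0,5],[0,0,0,0,0,0,5]]]'
python3 - <<'E'
from h import *
print(rel([.5302,.0965,.1421]))
E
```

```text
time: 15.75
position: [0.5301, 0.0976, 0.1429]
tool_rot: [1.509, 2.754, -0.003]
ft_force: [0.1, -0.8, 0.2]
grip_width: 0.574
(array([-0.09, -0.05,  0.08]), [[-0.538, 0.843, 0.001], [0.843, 0.538, -0.002], [-0.002, -0.001, -1.0]])
```

```bash
python3 -m jog '[[[-0.05,-0.05,0.08,0,0,0,4],[0,0,0,0,0,0,3],[0,0,0,0,0,0,2.4],[0,0,0,0,0,0,1.5],[0,0,0,0,0,0,1.5],[0,0,0,0,0,0,1.5]]]' 20; python3 f.py
```

```text
time: 16.35
position: [0.5305, 0.0971, 0.1424]
tool_rot: [1.508, 2.753, -0.001]
ft_force: [1.2, 0.9, 0.4]
grip_width: 0.255
ang from start deg -109.0 r 53.7 Ftan 1.52 Frad 0.16 Fz 0.4 z 0.1424 g 22.2
```

```bash
python3 -m jog '[[[-0.69,0,0.05,0,0,0,1.5],[-0.67,0,0.16,0,0,0,1.5],[-0.64,0,0.26,0,0,0,1.5],[-0.59,0,0.36,0,0,0,1.5],[-0.53,0,0.45,0,0,0,1.5],[-0.45,0,0.53,0,0,0,1.5]]]' 20; python3 f.py
python3 -m jog '[[[-0.36,0,0.59,0,0,0,1.5],[-0.26,0,0.64,0,0,0,1.5],[-0.16,0,0.67,0,0,0,1.5],[-0.05,0,0.66,0,0,0,1.5],[0,0,0,0,0,0,1.5],[0,0,0,0,0,0,1.5]]]' ; python3 f.py
```

```text
time: 16.95
position: [0.5498, 0.0666, 0.1238]
tool_rot: [1.509, 2.753, -0.001]
ft_force: [2.6, 4.0, 0.2]
grip_width: 0.258
ang from start deg -106.5 r 17.6 Ftan 4.22 Frad 2.32 Fz 0.2 z 0.1238 g 22.5
time: 17.55
position: [0.5541, 0.0599, 0.0983]
tool_rot: [1.508, 2.753, -0.001]
ft_force: [3.5, 3.6, -0.1]
grip_width: 0.263
ang from start deg -103.0 r 9.7 Ftan 4.69 Frad 1.8 Fz -0.1 z 0.0983 g 22.9
```

```bash
python3 -m jog '[[[0,0,0,0,0,0,3],[0,0,0,0,0,0,4],[0,0,0,0,0,0,5],[0,0,0,0,0,0,5],[0,0,-2,0,0,0,5],[0,0,-3,0,0,0,5],[0,0,-3,0,0,0,5],[0,0,-3,0,0,0,5],[0,0,0,0,0,0,5],[0,0,0,0,0,0,5]]]'
python3 - <<'E'
from h import *
im=imaging.get_image("wrist"); P={}
for l,z in(("wheel_center",.074),("handle_hinge",.092),("handle_grip",.092)):
    for q in finder.spot_point(l,"wrist")[:1]: print(l,round(q["conf"],2),np.round(atz(im,q["point"],z),4))
s=imaging.get_image("side")
a=np.vstack([cv2.resize(im["frame"][170:330,200:460],(650,300)),cv2.resize(s["frame"][180:270,240:380],(650,300))]);cv2.imwrite("pics/e1.png",a[:,:,::-1])
E
```

```text
time: 18.55
position: [0.5534, 0.0594, 0.2087]
tool_rot: [1.509, 2.753, -0.004]
ft_force: [0.0, 0.6, -1.2]
grip_width: 0.573
wheel_center 0.91 [0.5567 0.0473 0.074 ]
handle_hinge 0.73 [0.5307 0.094  0.092 ]
handle_grip 0.76 [0.5561 0.0588 0.092 ]
```

View pics/e1.png

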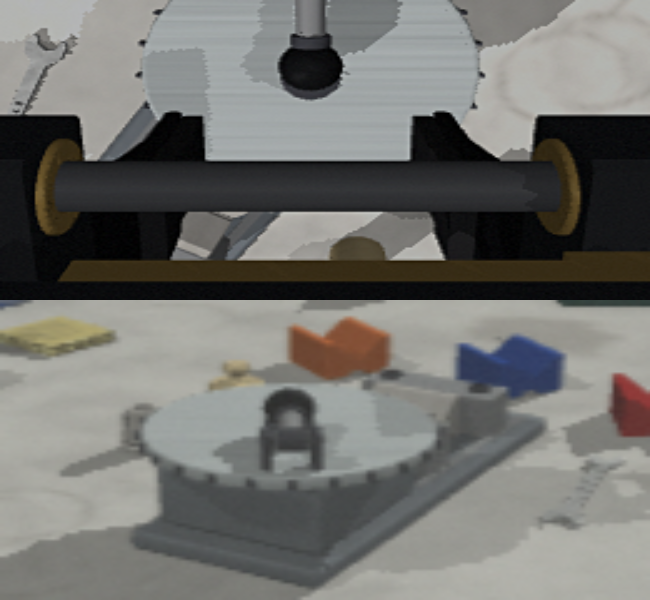

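Folded as seen. To make sure it is fully flat, I'll press lightly on the knob with closed fingertips; they should meet it at TCP z ≈ 0.126 if it is flat.

```bash
python3 -m jog '[[[0,0,1.5,0,0,0,0],[0,0,1.5,0,0,0,0],[0,0,1.5,0,0,0,0],[0,0,1.5,0,0,0,0],[0,0,1,0,0,0,0],[0,0,0.5,0,0,0,0],[0,0,0,0,0,0,0],[0,0,0,0,0,0,0]]]'|grep -E "pos|for"
for k in 1; do python3 -m jog '[[[0,0,0.2,0,0,0,0],[0,0,0,0,0,0,0]]]'|grep -E "pos|for"
python3 -m jog '[[[0,0,0.2,0,0,0,0],[0,0,0,0,0,0,0]]]'|grep -E "pos|for"
python3 -m jog '[[[0,0,0.2,0,0,0,0],[0,0,0,0,0,0,0]]]'|grep -E "pos|for"; done
```

```text
position: [0.5539, 0.0597, 0.1339]
ft_force: [0.5, 0.3, -0.1]
position: [0.5538, 0.0596, 0.1318]
ft_force: [0.2, 0.5, -0.6]
position: [0.5534, 0.0596, 0.1294]
ft_force: [0.1, 0.3, -0.5]
position: [0.5533, 0.0596, 0.1272]
ft_force: [-0.4, 0.1, 0.0]
```

```bash
python3 -m jog '[[[0,0,0.15,0,0,0,0],[0,0,0,0,0,0,0]]]'|grep -E "pos|for"
python3 -m jog '[[[0,0,0.15,0,0,0,0],[0,0,0,0,0,0,0]]]'|grep -E "pos|for"
python3 -m jog '[[[0,0,0.1,0,0,0,0],[0,0,0,0,0,0,0]]]'|grep -E "pos|for"
```

```text
position: [0.5537, 0.0596, 0.1262]
ft_force: [-0.7, -0.1, 1.5]
position: [0.5546, 0.0597, 0.1257]
ft_force: [-0.4, 0.3, 6.0]
position: [0.5552, 0.0599, 0.1255]
ft_force: [0.4, -0.8, 9.3]
```

It meets a firm stop at 0.1257 (6–9 N), so the handle is flat on its limit. Lifting clear and handing in.

```bash
python3 -m jog '[[[0,0,-1,0,0,0,0],[0,0,-3,0,0,0,0],[0,0,-4,0,0,0,0],[0,0,-4,0,0,0,0],[0,0,0,0,0,0,0],[0,0,0,0,0,0,0],[0,0,0,0,0,0,0]]]'
python3 - <<'E'
from h import *
im=imaging.get_image("top");s=imaging.get_image("side")
for l in("spanner","brass_weight","collet_3"):
  print(l,[(np.round(np.array(d["point"])*[400,640],1).tolist(),round(d["conf"],2)) for d in finder.spot_point(l,"side")[:2]])
from bench import close_job
print(close_job())
E
```

```text
time: 21.5
position: [0.5526, 0.0597, 0.2421]
tool_rot: [-1.509, -2.755, 0.005]
ft_force: [-0.1, -0.5, -0.5]
grip_width: 0.006
spanner [([235.3, 367.1], 0.5)]
brass_weight [([215.2, 292.2], 0.37)]
collet_3 [([223.7, 270.8], 0.46)]
the job is handed in; nothing more can be done
None
```

The V-block is clamped at an estimated 105–115 N and the handle is folded flat. I handed the job in at about 21.5 s; it gives no verdict.

- **Handle up:** I swung it against its stop. A 5–6 N outward push did not move it further.
- **Clamping:** I cranked about 270° clockwise until the block was seated. At that point the forward and reverse pushes both pointed to about 150–165 N, above the 110 N target but below the 180 N limit. I backed the wheel off about 20°. The reverse push there (2.4–3.5 N) reads as roughly 85–115 N, and the angle backed off gives about 113 N. I did not re-check by pushing forward again.
- **Handle down:** I folded it and pressed on the knob with closed fingertips. It met a firm stop at the height expected for flat (TCP z 0.126 m, 6–9 N).
- **Last checks:** The robot is about 12 cm clear of the handle with forces near zero. The spanner, brass weight and collet appear within about 5 px of where they started in the side view.

**What went wrong:** My first regrip turn ran into the last joint's range with the fingers open, and the tool sank 1 cm around the knob with no contact force. I lifted, turned the other way and regripped.

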